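# Ready the dough kneader for a fast run

### The job

Get the dough kneader ready for a fast run using pushes only, never lifting the tub: first push the steel mixing tub along its channel until it sits fully home against the rubber bumper of the console. Then push the blue speed lever along its slot from the white mark, through the first detent at yellow, all the way to the second stop at green. Leave the tub home and the lever there, do not press the red stop button, and leave the other things on the bench where they stand.

Things in the scene. Friction and masses are not known exactly. Their poses are not given: they have to be found in the camera images.
- kneader: Lab dough kneader fixed to the bench. Origin on the bench (z = 0); z up, y along the machine from the channel's open end (-y) to the console (+y). Aluminium base plate 150 mm wide, top 12 mm above the bench, with a straight channel between two steel rails (inner faces at x = -58 and +58 mm, tops at 27 mm, y = -250 to 0). The channel ends at a rubber bumper (point bumper).
- bumper (a point): Middle of the black rubber bumper's face, at kneader (0, 0, 40) mm; the face is 80 mm wide, 25 to 55 mm above the bench and looks to -y. Behind it stands the cream console: x = -95 to +95 mm, y = 7 to 212 mm, top 75 mm above the bench.
- tub: Loose open steel tub in the channel, 0.4 to 0.9 kg, 110 (x) by 120 (y) by 70 mm tall, flat walls, mixing shafts inside, a black loop handle on each x side (to 84 mm from the centre). Origin: centre of its underside, on the plate; axes nearly the kneader's. Sliding friction 2 to 10 N, 3 mm play to each rail. Home = +y wall on the bumper, origin at kneader y = -60 mm; it starts 60 to 110 mm short of it.
- speed_lever (a joint): Position of the lever along its slot in m: 0 = off, 0.045 = first detent (slow), 0.090 = second stop (fast), a hard end. Grows along the kneader's -x. A sprung roller holds it in each of the three places: about 7 N pushes it out of off and again out of the first detent, the resistance fades halfway to the next place, and in the last 10 to 15 mm the lever jumps ahead of the finger. It rests within 4 mm of a place.
- lever_grip (a point): Centre of the lever's upright blue grip, 24 mm thick, 107 to 157 mm above the bench, on a 12 mm thick steel stem; moves with the lever. At kneader y = 135 mm, x = +45 mm when off and -45 mm at the second stop.
- fast_mark (a point): The second stop's place in the black slot in the console's top, between its two green marks: kneader (-45, 135, 77) mm. The slot runs along the kneader's x; white marks (off) at x = +45 mm, yellow marks (first detent) at x = 0.
- stop_button (a joint): Travel in m of the red stop button, 0 = not pressed, 0.006 = fully pressed; about 5 N presses it.
- stop_button_top (a point): Centre of the top of the red stop button (30 mm across, yellow housing) on the console at kneader x = +55, y = 50 mm.
- beaker: clear glass beaker, 66 mm across, 85 mm tall, on the bench beside the kneader; loose bystander, origin at the centre of its underside
- flour_jar: cream-coloured jar with white cap, 60 mm across, 85 mm tall, on the bench beside the kneader; loose bystander, origin at the centre of its underside
- wash_bottle: white bottle with blue cap, 66 mm across, 170 mm tall; loose bystander, origin at the centre of its underside
- brush: cleaning brush lying on the bench; loose bystander, origin at the centre of its underside (lying tool: origin under its middle)
- spatula: spatula lying on the bench; loose bystander, origin at the centre of its underside (lying tool: origin under its middle)
- sample_dish: shallow white dish, 90 mm across, 25 mm tall; loose bystander, origin at the centre of its underside
- salt_jar: amber jar with black cap, 56 mm across, 70 mm tall; loose bystander, origin at the centre of its underside
There are look-alikes about, which are no part of the job. Of the things that look like the tub, the largest one is meant.

How it is judged:
On the way, in this order (a step that is already met when the one before it is completed fails the run):
1. the tub is home against the bumper while the lever has not left the off position (y of tub in the frame of kneader between -0.065 and -0.055 m and value of joint speed_lever below 0.02 m), for 0.2 s.
2. the lever has reached the second stop with the tub still home (y of tub in the frame of kneader between -0.065 and -0.055 m and value of joint speed_lever above 0.084 m), for 0.2 s.
At the end, for the whole second after the job is handed in: The tub stands flat and at rest in the channel within 5 mm of home, the speed lever rests within 6 mm of its second stop, the stop button is not pressed (under 3 mm) and every bystander is within 30 mm of where it was (all of step 2 and z of tub in the frame of kneader below 0.016 m and angle between tub's own z axis and vertical below 0.05 rad and linear speed of tub below 0.01 m/s and velocity of joint speed_lever below 0.01 m/s and value of joint stop_button below 0.003 m and distance of each of beaker, flour_jar, wash_bottle, brush, spatula, sample_dish, salt_jar from where it was at the start of the episode below 0.03 m); the robot touches nothing.
It fails at once if the tub is lifted (more than 8 mm off the plate) or tipped (more than 0.15 rad) (z of tub in the frame of kneader above 0.02 m or angle between tub's own z axis and vertical above 0.15 rad).
It fails at once if the red stop button is pressed (3 mm or more) (value of joint stop_button above 0.003 m).
It fails at once if a bystander is moved more than 30 mm (distance of any of beaker, flour_jar, wash_bottle, brush, spatula, sample_dish, salt_jar from where it was at the start of the episode above 0.03 m).
It also fails if it takes over 50 s, if anything falls off the work surface, if the arm or the gripper's body presses on something with over 40 N, if the wrist force passes 120 N, or if a joint passes its speed limit or range.

### The arm

A 7-joint arm with a two-finger parallel gripper is mounted at the origin on the work surface. World frame = base frame: x ahead of the robot, y to its left, z up, the work surface at z = 0. Lengths are in m, angles in rad, forces in N, time in s.
With the tool pointing down it reaches from about 0.4 to 0.85 m from the base axis. Payload 4.5 kg.
Tool frame: the origin (TCP) lies midway between the tips of the shut fingers; the grasp point (between the pads) lies 19 mm behind it; z points along the fingers, y is the line along which they close (so a half turn about z gives the same grasp; the last joint's range is limited). The gripper opens to 88 mm and grips with 3 to 60 N. Pads are 18 mm wide; open, the fingers measure 123 mm over their backs; the gripper's body (75 mm by 187 mm) begins 45 mm behind the grasp point.
Start: joints at [-1.242, 0.689, -0.195, 1.565, 0.157, 0.902, -0.215], TCP at [0.182, 0.598, 0.239] pointing down, gripper open.
Joint ranges: [-3.01, 3.01], [-0.46, 2.08], [-1.47, 1.51], [0.13, 2.56], [-1, 4.14], [0.04, 2.09], [-2.66, 2.66]. Speed limits (rad/s): [2.57, 2.57, 3.14, 3.14, 3.14, 3.14, 3.14].

### API

Orientations are given as a unit quaternion [x, y, z, w].
In Python, from plant import r gives the robot as it stands. The module is installed in compiled form; this text tells all that it offers.
- The arm moves only by the tool step_arm, never from a script. Its argument "series" is a list of rows, each a list of 7 numbers: the shift along the world's x, y, z in mm, then the turn, a rotation vector about the world's x, y, z in rad, then the closure, from 0 (fully open) to 1 (shut). A call has 1 to 20 rows; each row shifts and turns the commanded pose from where the row before left it; what a row does not reach is not made up. A row lasts 1/10 s, in which the tool goes at most 50 mm and 8.59 degrees, less where a joint would pass 70% of its speed; a pose out of reach is approached as far as the arm can. A call is refused whole if a number of a shift passes 50 or a number of a turn 0.15, either way. A call with a gripper value outside its range is refused whole. The fingers move at their own pace and stop on an object; "force" is the grip in N (left out, the last holds). Time passes only in rows, so rows that do not move let the fingers close. It gives the time, the measured TCP pose, the force, the opening and the grip force at its end, in the units of the state.
- r.get_state(): the state, without advancing time (a new reading comes with each control period).
- r.snapshot(name): name is "scene" or "top" or "wrist"; returns (picture, depth): 400x640x3 uint8, blue, green, red; 400x640 float32, m along the optical axis (not along the pixel's ray), 0 where there is no reading.
- r.get_calibration(name): a dict with "intrinsics" (3x3 intrinsics, pixels), "pose" (4x4, takes a point from camera to world coordinates). Camera axes: x right, y up, looking along -z (the intrinsics and any distortion apply to the point x, -y, -z); pixel columns grow to the right and rows downward; lengths in m; the calibration is good to about 2 mm. A picture is of the moment at which its call begins: read the wrist's pose just before it. get_calibration takes no time and is no camera call; for the wrist camera it gives the pose at the moment of the call.
- r.finish_job(): hands the job in; it is judged then, once.
The state is a dict: "clock": time; "q": joint angles; "qd": joint speeds; "joint_torque": joint torques, N m; "tool_pos": TCP position; "eef_rot": TCP orientation; "contact_force": force on the tool from outside, world axes, zero at the start; "moment": the same for the moment, N m; "opening": opening from 0.0 (shut) to 1.0 (fully open); "finger_force": force on a finger pad.
Only numpy, scipy, OpenCV 4.12 (cv2) and the standard library are available. Lean on these libraries where they do the work, as an engineer would, in place of code of your own. Each camera call takes 0.05 s, during which the arm holds its last target. There are 200 camera calls.

## Working session

There is one attempt and no reset: what is moved stays moved. The work goes in short steps, Python scripts to look and compute and a tool call to move; the robot and the scene stay as the last step left them, time stands still between calls to the robot, and variables do not carry over. Pictures are saved under pics/ and viewed, at most 10 in all, crops included, and the job is handed in when it is done.

Besides the shell and the picture viewer there is one more tool, called after "Emit:" as name(argument=value, ...) on one line, values as JSON. step_arm: Moves the arm, as the interface text tells. Its arguments: {"type":"object","properties":{"series":{"type":"array"},"force":{"type":"number"}},"required":["series"]}

```bash
mkdir -p pics; cat > h.py <<'E'
import numpy as np, cv2
from plant import r
def snap(n,f=None):
    c=r.get_calibration(n); im,d=r.snapshot(n)
    if f: cv2.imwrite('pics/'+f,im)
    np.savez('/tmp/'+n,im=im,d=d,K=c['intrinsics'],T=c['pose']); return im,d,np.array(c['intrinsics']),np.array(c['pose'])
def load(n):
    z=np.load('/tmp/'+n+'.npz'); return z['im'],z['d'],z['K'],z['T']
def ray(K,T,u,v):
    p=np.array([(u-K[0,2])/K[0,0],-(v-K[1,2])/K[1,1],-1.]); return T[:3,3],T[:3,:3]@p
def onz(K,T,u,v,z):
    o,d=ray(K,T,u,v); return o+d*(z-o[2])/d[2]
def pts(d,K,T):
    v,u=np.mgrid[:d.shape[0],:d.shape[1]]
    P=np.stack([(u-K[0,2])/K[0,0]*d,-(v-K[1,2])/K[1,1]*d,-d],-1)
    return P@T[:3,:3].T+T[:3,3]
E
python3 - <<'E'
from h import *
for n in('scene','top'):
    im,d,K,T=snap(n,n+'1.png'); print(n,K.round(1).tolist(),T.round(3).tolist(),(d>0).mean(), r.get_calibration(n).keys())
s=r.get_state();print({k:np.round(v,3).tolist() for k,v in s.items()})
E
```

```text
scene [[377.7, 0.0, 318.2], [0.0, 377.7, 200.6], [0.0, 0.0, 1.0]] [[0.222, -0.828, 0.515, 1.084], [0.975, 0.192, -0.112, -0.141], [-0.006, 0.527, 0.85, 1.038], [0.0, 0.0, 0.0, 1.0]] 0.99593359375 dict_keys(['intrinsics', 'pose'])
top [[464.4, 0.0, 320.0], [0.0, 464.4, 198.2], [0.0, 0.0, 1.0]] [[0.023, 0.986, -0.167, 0.24], [-1.0, 0.024, 0.006, -0.005], [0.01, 0.167, 0.986, 1.839], [0.0, 0.0, 0.0, 1.0]] 0.99614453125 dict_keys(['intrinsics', 'pose'])
{'clock': 0.1, 'q': [-1.242, 0.69, -0.195, 1.566, 0.157, 0.903, -0.215], 'qd': [0.0, -0.004, 0.001, -0.004, -0.001, 0.0, 0.001], 'joint_torque': [-0.004, -52.85, -1.272, -15.384, -0.053, 0.002, 0.0], 'tool_pos': [0.181, 0.597, 0.238], 'eef_rot': [0.147, 0.989, -0.001, -0.0], 'contact_force': [0.764, -0.281, -1.071], 'moment': [-0.017, -0.015, 0.031], 'finger_force': 0.0, 'opening': 0.998}
```

View pics/scene1.png

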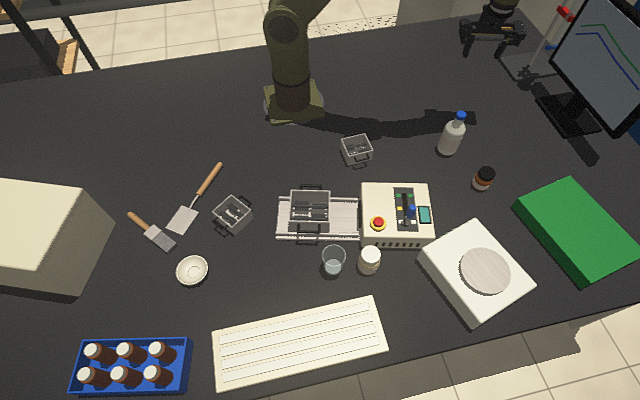

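View pics/top1.png

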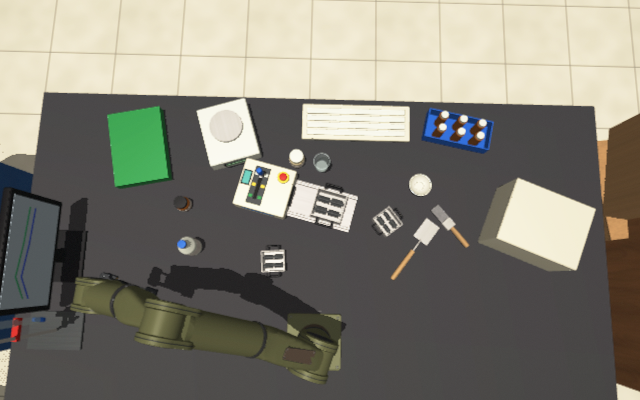

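The scene shows the kneader mid-bench. In the top view the console is at about (265,187), the tub at (331,205) and the lever at (260,172). The beaker (322,161) and a white-capped jar (297,157) stand on the far side. Two smaller look-alike tubs are at (388,221) and (272,260).

```bash
python3 - <<'E'
from h import *
for n,box in(('top',(225,150,305,225)),('scene',(355,175,442,252))):
    im,d,K,T=load(n); P=pts(d,K,T)
    x0,y0,x1,y1=box
    m=np.zeros(d.shape,bool); m[y0:y1,x0:x1]=1
    m&=(abs(P[...,2]-.075)<.012)
    if n=='top': print('med z',np.median(P[...,2][m]))
    Q=P[m][:,:2]
    # drop outliers via biggest component
    nn,l,st,_=cv2.connectedComponentsWithStats(m.astype(np.uint8)); k=1+st[1:,4].argmax(); Q=P[l==k]
    print(n,'z',np.median(Q[:,2]),st[k])
    rc=cv2.minAreaRect((Q[:,:2]*1000).astype(np.float32)); print(rc,cv2.boxPoints(rc).tolist())
im,d,K,T=load('top'); P=pts(d,K,T)
print('tub region z', P[205,300:362:3].round(3).tolist())
# red / blue 
for n in('top','scene'):
    im,d,K,T=load(n);P=pts(d,K,T);h=cv2.cvtColor(im,cv2.COLOR_BGR2HSV)
    for nm,m in(('red',((h[...,0]<6)|(h[...,0]>174))&(h[...,1]>180)&(h[...,2]>120)),('blue',(abs(h[...,0]-112)<12)&(h[...,1]>150)&(h[...,2]>80)),('green',(abs(h[...,0]-60)<15)&(h[...,1]>130)&(h[...,2]>80))):
        N,l,s,c=cv2.connectedComponentsWithStats(m.astype(np.uint8))
        for i in range(1,N):
            if s[i,4]>3: print(n,nm,c[i].round(1),s[i,4],np.median(P[l==i],0).round(3))
for n,b in(('top',(225,140,405,285)),('scene',(270,125,450,285))):
    im=load(n)[0]; c=im[b[1]:b[3],b[0]:b[2]]; c=cv2.resize(c,None,fx=3.6,fy=3.6,interpolation=cv2.INTER_CUBIC); cv2.imwrite(f'pics/{n}_crop.png',c)
E
```

```text
med z 0.0750658823038417
top z 0.0748864382724902 [ 225  150   71   68 2740]
((606.23193359375, 236.85084533691406), (292.5173034667969, 235.0433807373047), 76.65319061279297) [[458.12139892578125, 121.67179870605469], [686.81640625, 67.41328430175781], [754.3424682617188, 352.0299072265625], [525.6474609375, 406.28839111328125]]
scene z 0.07690367935981363 [ 361  182   81   70 3858]
((601.4923095703125, 208.12625122070312), (220.44747924804688, 232.33396911621094), 75.5867691040039) [[461.54541015625, 130.28726196289062], [686.56689453125, 72.4561996459961], [741.439208984375, 285.9652404785156], [516.417724609375, 343.7962951660156]]
tub region z [[0.518, 0.062, 0.023], [0.52, 0.051, 0.009], [0.52, 0.039, 0.016], [0.521, 0.027, 0.012], [0.511, 0.014, 0.075], [0.521, 0.003, 0.012], [0.521, -0.009, 0.013], [0.521, -0.021, 0.017], [0.522, -0.033, 0.01], [0.522, -0.045, 0.016], [0.522, -0.057, 0.015], [0.52, -0.068, 0.033], [0.519, -0.079, 0.039], [0.519, -0.091, 0.042], [0.519, -0.103, 0.04], [0.525, -0.117, 0.009], [0.526, -0.129, 0.004], [0.524, -0.14, 0.013], [0.525, -0.152, 0.014], [0.527, -0.165, -0.001], [0.529, -0.178, -0.012]]
top red [282.8 176.1] 30 [0.617 0.128 0.095]
top red [ 15.5 318. ] 4 [0.083 0.978 0.26 ]
top red [ 14.4 331.3] 63 [0.041 0.976 0.258]
top red [ 14.8 340.3] 6 [0.012 0.97  0.26 ]
top green [137.4 146.2] 3864 [0.734 0.713 0.049]
top green [250.  194.5] 6 [0.546 0.254 0.076]
top green [259. 197.] 5 [0.537 0.219 0.076]
scene red [565.5   9.1] 27 [0.04  0.979 0.261]
scene red [377.8 219.1] 16 [0.612 0.134 0.098]
scene blue [607.4  48. ] 5 [0.281 0.962 0.281]
scene blue [631.   79.8] 4 [0.416 0.96  0.268]
scene blue [106.2 343.8] 4 [ 0.766 -0.637  0.02 ]
scene blue [163.  364.2] 6 [ 0.847 -0.498  0.005]
scene green [581.3 228.2] 6437 [0.755 0.717 0.052]
scene green [410. 195.] 6 [0.546 0.26  0.079]
```

View pics/top_crop.png

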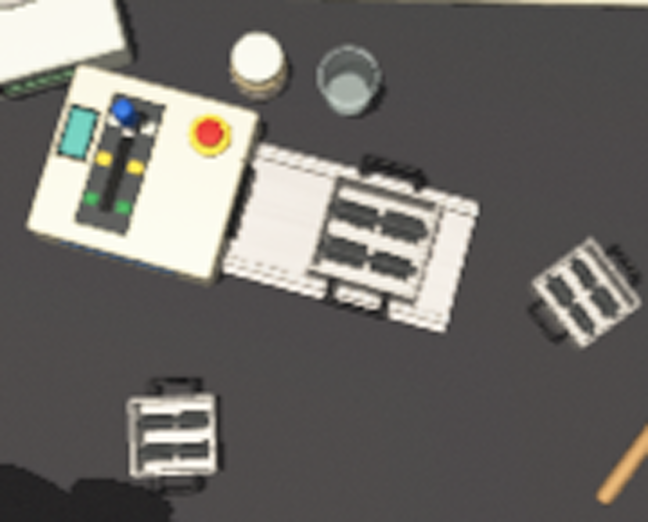

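View pics/scene_crop.png

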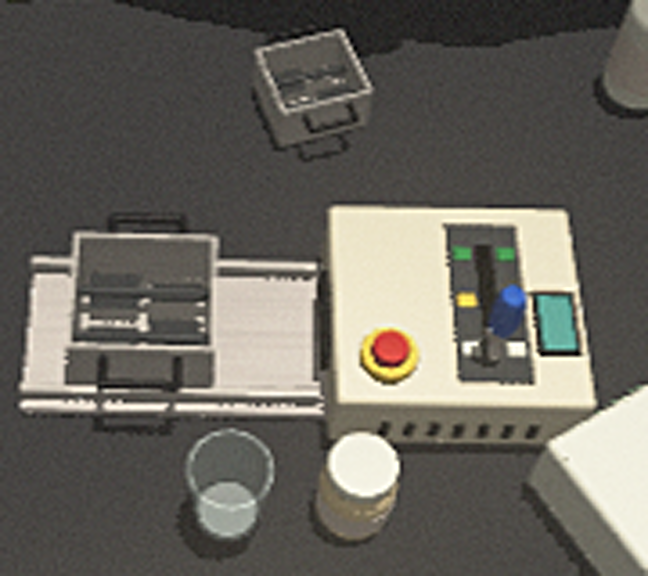

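The top crop shows the console with the lever at the white marks, crop (125,110). The tub rim corners are near (340,178), (442,205), (413,300) and (308,272), and the red button is at (209,133).

```bash
python3 - <<'E'
from h import *
def C(n,u,v,z):
    b={'top':(225,140),'scene':(270,125)}[n]; _,_,K,T=load(n)
    return onz(K,T,(u+.5)/3.6-.5+b[0],(v+.5)/3.6-.5+b[1],z)[:2]*1000
kn=np.array([[-95,7],[-95,212],[95,212],[95,7],[-45,135],[0,135],[55,50],[0,0]],float)
F={'top':[(215,282),(28,230),(84,66),(260,112),(107,199),(120,163),(209,133),None],
'scene':[(330,207),(568,210),(596,405),(337,409),(484,254),None,(390,349),None]}
A=[];B=[];L=[]
fits={}
for n in F:
    a=[];b=[]
    for i,f in enumerate(F[n]):
        if f is None: continue
        w=C(n,*f,{6:.095}.get(i,.075 if i<4 else .077)/1.0); a.append(kn[i]);b.append(w)
    a=np.array(a);b=np.array(b)
    def kab(a,b):
        ca,cb=a.mean(0),b.mean(0);H=(a-ca).T@(b-cb);U,S,V=np.linalg.svd(H);R=V.T@np.diag([1,np.sign(np.linalg.det(V.T@U.T))])@U.T
        return R,cb-R@ca
    R,t=kab(a,b);print(n,np.degrees(np.arctan2(R[1,0],R[0,0])).round(2),t.round(1),(b-(a@R.T+t)).round(1).tolist());A.append(a);B.append(b)
a=np.vstack(A);b=np.vstack(B);R,t=kab(a,b);print('both',np.degrees(np.arctan2(R[1,0],R[0,0])),t)
np.savez('kn.npz',R=R,t=t)
for n,cs in(('top',[(340,178),(442,205),(413,300),(308,272)]),('scene',[(73,233),(217,236),(214,350),(67,349)])):
    w=np.array([C(n,*c,.082) for c in cs]);k=(w-t)@R; print(n,'tub in kn',k.round(1).tolist(),k.mean(0).round(1))
w=C('top',125,108,.157);print('lever tip',((w-t)@R).round(1)); w=C('scene',514,295,.157);print('lever tip',((w-t)@R).round(1))
for nm,c in(('beaker',(349,75)),('jar',(257,57))): print(nm,((C('top',*c,.085)-t)@R).round(1))
for p in[(0,0),(0,-230),(0,-280),(45,135),(-45,135),(90,135),(55,50)]: print(p,(R@p+t).round(1))
E
```

```text
top -14.18 [550.3  91.9] [[-1.5, -3.3], [-0.8, -0.8], [-3.6, -5.1], [0.4, 1.3], [4.9, 3.3], [0.8, 2.2], [-0.3, 2.5]]
scene -13.87 [554.6  99.1] [[1.4, 2.1], [1.4, 0.5], [-3.8, -1.3], [2.9, -1.0], [-1.4, 1.3], [-0.5, -1.5]]
both -14.014965855321229 [552.3364657   95.18276481]
top tub in kn [[45.6, -98.5], [46.3, -211.2], [-60.4, -207.6], [-61.1, -92.7]] [  -7.4 -152.5]
scene tub in kn [[-57.9, -204.9], [-56.9, -83.6], [52.2, -85.5], [53.3, -203.1]] [  -2.3 -144.3]
lever tip [ 43.6 131.2]
lever tip [ 42.1 139. ]
beaker [156.7 -78. ]
jar [149.5  23.1]
(0, 0) [552.3  95.2]
(0, -230) [ 496.6 -128. ]
(0, -280) [ 484.5 -176.5]
(45, 135) [628.7 215.3]
(-45, 135) [541.4 237.1]
(90, 135) [672.4 204.4]
(55, 50) [617.8 130.4]
```

Emit:
step_arm(series=[[30, -30, 3, 0, 0, -0.076, 0.3], [30, -30, 3, 0, 0, -0.076, 0.3], [30, -30, 3, 0, 0, -0.076, 0.3], [30, -30, 3, 0, 0, -0.076, 0.3], [30, -30, 3, 0, 0, -0.076, 0.3], [30, -30, 3, 0, 0, -0.076, 0.3], [30, -30, 3, 0, 0, -0.076, 0.3], [30, -30, 3, 0, 0, -0.076, 0.3], [30, -30, 3, 0, 0, -0.076, 0.3], [30, -30, 3, 0, 0, -0.076, 0.3], [1, -45, 0, 0, 0, -0.076, 0.3], [1, -45, 0, 0, 0, -0.076, 0.3], [1, -45, 0, 0, 0, -0.076, 0.3], [1, -45, 0, 0, 0, -0.076, 0.3], [1, -45, 0, 0, 0, -0.076, 0.3], [1, -45, 0, 0, 0, -0.076, 0.3], [1, -45, 0, 0, 0, -0.076, 0.3], [1, -45, 0, 0, 0, -0.076, 0.3], [1, -45, 0, 0, 0, -0.076, 0.3], [1, -45, 0, 0, 0, -0.076, 0.3]])

```text
clock: 2.1
tool_pos: [0.4911, -0.1536, 0.2686]
eef_rot: [0.789, 0.615, -0.0, -0.0]
contact_force: [2.1, 0.1, -0.3]
opening: 0.7
finger_force: 0.0
```

Emit:
step_arm(series=[[0, 0, -45, 0, 0, 0, 0.3], [0, 0, -45, 0, 0, 0, 0.3], [0, 0, -45, 0, 0, 0, 0.3], [0, 0, -45, 0, 0, 0, 0.3], [0, 0, -30, 0, 0, 0, 0.3], [0, 0, -20, 0, 0, 0, 0.3], [0, 0, 0, 0, 0, 0, 0.3]])

```text
clock: 2.8
tool_pos: [0.4897, -0.1513, 0.0362]
eef_rot: [0.788, 0.616, -0.001, -0.002]
contact_force: [-0.4, 0.4, 0.3]
opening: 0.698
finger_force: 0.0
```

```bash
python3 - <<'E'
from h import *
im=snap('scene')[0]; cv2.imwrite('pics/s2.png',cv2.resize(im[120:290,220:460],None,fx=3.3,fy=3.3,interpolation=cv2.INTER_CUBIC))
E
```

```text
(no output)
```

View pics/s2.png

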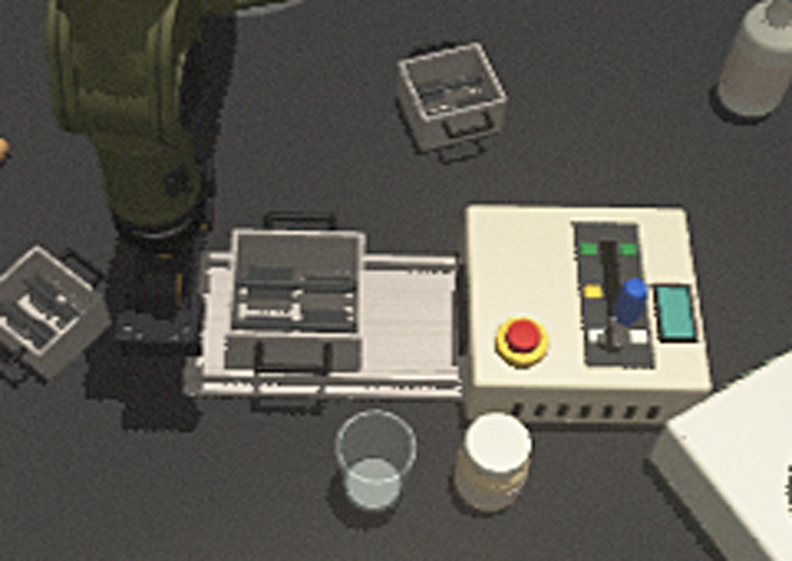

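The picture shows the gripper at (160,290), just behind the tub's -y wall at (232,285), with the lever still on white. Next I push along the channel.

Emit:
step_arm(series=[[2.4, 9.7, 0, 0, 0, 0, 0.3], [2.4, 9.7, 0, 0, 0, 0, 0.3], [2.4, 9.7, 0, 0, 0, 0, 0.3], [1.9, 7.8, 0, 0, 0, 0, 0.3], [1.9, 7.8, 0, 0, 0, 0, 0.3], [1.9, 7.8, 0, 0, 0, 0, 0.3], [1.9, 7.8, 0, 0, 0, 0, 0.3]])

```text
clock: 3.55
tool_pos: [0.5064, -0.0923, 0.0391]
eef_rot: [0.788, 0.615, -0.0, 0.001]
contact_force: [-1.2, -4.0, 2.5]
opening: 0.7
finger_force: 2.3
```

Emit:
step_arm(series=[[1.9, 7.8, 0, 0, 0, 0, 0.3], [1.9, 7.8, 0, 0, 0, 0, 0.3], [1.9, 7.8, 0, 0, 0, 0, 0.3], [1.9, 7.8, 0, 0, 0, 0, 0.3], [1.9, 7.8, 0, 0, 0, 0, 0.3]])

```text
clock: 4.05
tool_pos: [0.5158, -0.052, 0.0387]
eef_rot: [0.788, 0.616, -0.0, -0.0]
contact_force: [-1.4, -3.6, 2.9]
opening: 0.697
finger_force: 2.3
```

Emit:
step_arm(series=[[1.2, 4.9, 0, 0, 0, 0, 0.3], [1.2, 4.9, 0, 0, 0, 0, 0.3], [1, 3.9, 0, 0, 0, 0, 0.3], [0, 0, 0, 0, 0, 0, 0.3]])

```text
clock: 4.45
tool_pos: [0.5195, -0.0376, 0.0386]
eef_rot: [0.788, 0.616, 0.0, -0.0]
contact_force: [0.3, -0.5, -0.1]
opening: 0.702
finger_force: 0.4
```

Emit:
step_arm(series=[[0.7, 2.9, 0, 0, 0, 0, 0.3], [0.5, 1.9, 0, 0, 0, 0, 0.3], [0, 0, 0, 0, 0, 0, 0.3]])

```text
clock: 4.75
tool_pos: [0.5205, -0.0335, 0.0386]
eef_rot: [0.788, 0.616, 0.0, -0.0]
contact_force: [-0.8, -1.0, 0.8]
opening: 0.699
finger_force: 0.7
```

Emit:
step_arm(series=[[0.5, 1.9, 0, 0, 0, 0, 0.3], [0, 0, 0, 0, 0, 0, 0.3]])

```text
clock: 4.95
tool_pos: [0.521, -0.0317, 0.0386]
eef_rot: [0.788, 0.616, 0.0, -0.0]
contact_force: [-0.1, -0.6, -1.2]
opening: 0.701
finger_force: 0.6
```

Emit:
step_arm(series=[[0.5, 1.9, 0, 0, 0, 0, 0.3], [0.5, 1.9, 0, 0, 0, 0, 0.3]])

```text
clock: 5.15
tool_pos: [0.5219, -0.0283, 0.0386]
eef_rot: [0.788, 0.616, -0.0, -0.0]
contact_force: [-1.3, -0.8, -2.1]
opening: 0.697
finger_force: 0.9
```

Emit:
step_arm(series=[[0.5, 1.9, 0, 0, 0, 0, 0.3], [0, 0, 0, 0, 0, 0, 0.3]])

```text
clock: 5.35
tool_pos: [0.5216, -0.028, 0.0387]
eef_rot: [0.789, 0.615, -0.001, 0.0]
contact_force: [-1.7, -5.4, -1.4]
opening: 0.701
finger_force: 2.7
```

Emit:
step_arm(series=[[0.5, 1.9, 0, 0, 0, 0, 0.3], [0, 0, 0, 0, 0, 0, 0.3]])

```text
clock: 5.55
tool_pos: [0.5213, -0.028, 0.0387]
eef_rot: [0.789, 0.614, -0.002, 0.001]
contact_force: [-3.8, -9.0, 1.1]
opening: 0.699
finger_force: 4.6
```

Emit:
step_arm(series=[[0.5, 1.9, 0, 0, 0, 0, 0.3], [0.5, 1.9, 0, 0, 0, 0, 0.3], [0, 0, 0, 0, 0, 0, 0.3], [0, 0, 0, 0, 0, 0, 0.3]])

```text
clock: 5.95
tool_pos: [0.5212, -0.028, 0.0388]
eef_rot: [0.79, 0.613, -0.004, 0.002]
contact_force: [-5.6, -17.7, 2.0]
opening: 0.701
finger_force: 8.5
```

```bash
python3 - <<'E'
from h import *
im=snap('scene')[0]; cv2.imwrite('pics/s3.png',cv2.resize(im[120:290,220:460],None,fx=3.3,fy=3.3,interpolation=cv2.INTER_CUBIC))
E
```

```text
(no output)
```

View pics/s3.png

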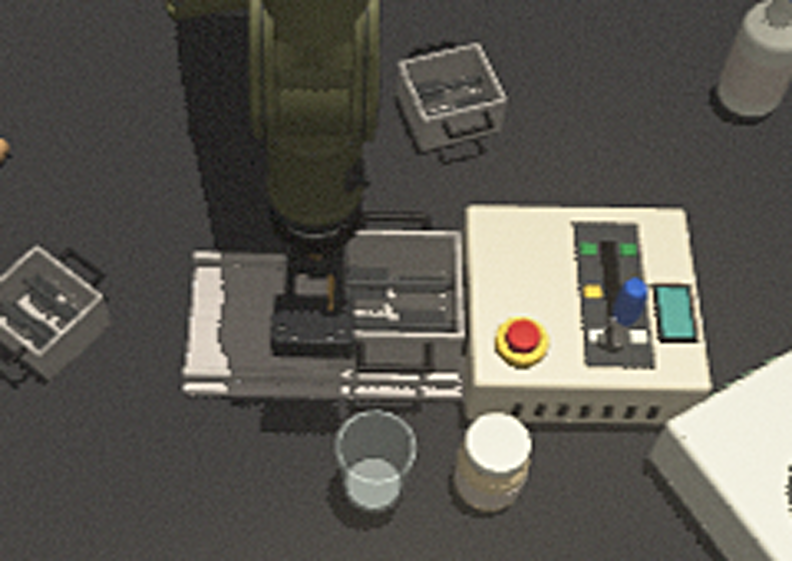

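The tub's rim (462,285) is now against the console face and the lever is still on white. I back off, rise, go beyond the lever and turn for a wide contact.

Emit:
step_arm(series=[[-3, -12, 0, 0, 0, 0, 0.3], [-5, -20, 0, 0, 0, 0, 0.3], [0, 0, 40, 0, 0, 0, 0.3], [0, 0, 45, 0, 0, 0, 0.6], [0, 0, 45, 0, 0, 0, 1], [0, 0, 45, 0, 0, 0, 1], [0, 0, 30, 0, 0, 0, 1], [15, 24, 0, 0, 0, 0.143, 1], [15, 24, 0, 0, 0, 0.143, 1], [15, 24, 0, 0, 0, 0.143, 1], [15, 24, 0, 0, 0, 0.143, 1], [15, 24, 0, 0, 0, 0.143, 1], [15, 24, 0, 0, 0, 0.143, 1], [15, 24, 0, 0, 0, 0.143, 1], [15, 24, 0, 0, 0, 0.143, 1], [15, 24, 0, 0, 0, 0.143, 1], [15, 24, 0, 0, 0, 0.143, 1], [15, 24, 0, 0, 0, 0.143, 1]])

```text
clock: 7.8
tool_pos: [0.6811, 0.2134, 0.244]
eef_rot: [0.117, 0.993, 0.001, -0.0]
contact_force: [0.4, -0.1, 0.3]
opening: 0.007
finger_force: 0.0
```

```bash
python3 - <<'E'
from h import *
s=r.get_state(); k=np.load('kn.npz'); p=np.array(s['tool_pos'])*1000
print(p,((p[:2]-k['t'])@k['R']).round(1),s['q'],s['eef_rot'])
im=snap('wrist','w1.png')[0]
E
```

```text
[681.11207061 213.35032064 243.96490274] [ 96.3 145.8] [-0.28124402  0.81579194 -0.18737539  1.24901343  0.1517319   1.0898261
  0.85516711] [ 1.17044428e-01  9.93126291e-01  8.57112467e-04 -1.93588845e-04]
```

View pics/w1.png

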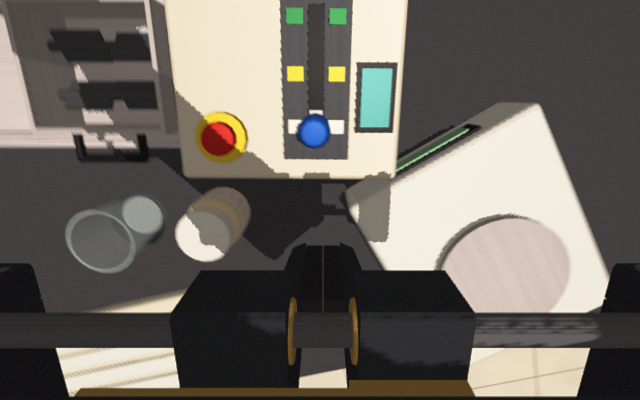

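The wrist view shows the lever's blue grip at (314,131) on the white marks, yellow at y=74 and green at y=16. The fingers, at column 322, line up with the slot.

```bash
python3 - <<'E'
from h import *
im,d,K,T=load('wrist'); k=np.load('kn.npz'); R,t=k['R'],k['t']
for n,u,v,z in[('green',316,16,.077),('yel',316,74,.077),('white',316,127,.077),('grip',314,131,.157),('red',218,138,.095),('c-',182,177,.075),('c+',396,177,.075)]:
    w=onz(K,T,u,v,z)[:2]*1000; print(n,w.round(1),((w-t)@R).round(1))
P=pts(d,K,T)
print('scale z',P[150:250:20,380:520:20,2].max(),'near finger',[P[v,u].round(3).tolist() for u,v in((350,205),(400,230),(480,260))])
E
```

```text
green [542.3 241.6] [-45.2 139.7]
yel [586.3 230.9] [1.000e-01 1.399e+02]
white [630.2 220.2] [ 45.3 140.2]
grip [626.5 221.1] [ 41.5 140.1]
red [618.3 136.2] [54.1 55.8]
c- [646.2  84.5] [93.7 12.4]
c+ [693.6 283.5] [ 91.5 216.9]
scale z 0.39008227064965384 near finger [[0.713, 0.235, 0.07], [0.748, 0.278, 0.075], [0.791, 0.347, 0.09]]
```

Emit:
step_arm(series=[[-1.2, -5, -40, 0, 0, 0, 1], [0, 0, -40, 0, 0, 0, 1], [0, 0, -30, 0, 0, 0, 1], [0, 0, -18, 0, 0, 0, 1], [0, 0, 0, 0, 0, 0, 1]])

```text
clock: 8.35
tool_pos: [0.6771, 0.2063, 0.1125]
eef_rot: [0.12, 0.993, -0.001, -0.003]
contact_force: [-0.9, 0.9, -0.1]
opening: 0.006
finger_force: 0.0
```

Emit:
step_arm(series=[[-9.7, 2.4, 0, 0, 0, 0, 1], [-9.7, 2.4, 0, 0, 0, 0, 1], [-5.8, 1.4, 0, 0, 0, 0, 1], [-5.8, 1.4, 0, 0, 0, 0, 1], [-5.8, 1.4, 0, 0, 0, 0, 1], [-5.8, 1.4, 0, 0, 0, 0, 1]])

```text
clock: 8.95
tool_pos: [0.6422, 0.2162, 0.1173]
eef_rot: [0.121, 0.993, 0.002, 0.005]
contact_force: [9.8, 0.3, -3.2]
opening: 0.006
finger_force: 4.5
```

Emit:
step_arm(series=[[-5.8, 1.4, 0, 0, 0, 0, 1], [-5.8, 1.4, 0, 0, 0, 0, 1], [-5.8, 1.4, 0, 0, 0, 0, 1], [-5.8, 1.4, 0, 0, 0, 0, 1], [-5.8, 1.4, 0, 0, 0, 0, 1], [-5.8, 1.4, 0, 0, 0, 0, 1]])

```text
clock: 9.55
tool_pos: [0.6026, 0.2248, 0.1158]
eef_rot: [0.121, 0.993, 0.0, 0.001]
contact_force: [7.4, -1.6, -1.9]
opening: 0.007
finger_force: 4.5
```

Emit:
step_arm(series=[[-5.8, 1.4, 0, 0, 0, 0, 1], [-5.8, 1.4, 0, 0, 0, 0, 1], [-5.8, 1.4, 0, 0, 0, 0, 1], [-5.8, 1.4, 0, 0, 0, 0, 1]])

```text
clock: 9.95
tool_pos: [0.5799, 0.2304, 0.1158]
eef_rot: [0.121, 0.993, 0.0, 0.001]
contact_force: [2.1, 0.5, -1.2]
opening: 0.001
finger_force: 0.8
```

Emit:
step_arm(series=[[-5.8, 1.4, 0, 0, 0, 0, 1], [-5.8, 1.4, 0, 0, 0, 0, 1], [-3.9, 1, 0, 0, 0, 0, 1], [-1.9, 0.5, 0, 0, 0, 0, 1], [0, 0, 0, 0, 0, 0, 1]])

```text
clock: 10.45
tool_pos: [0.5627, 0.2344, 0.1158]
eef_rot: [0.121, 0.993, -0.0, 0.001]
contact_force: [3.5, -1.6, -2.6]
opening: 0.0
finger_force: 2.0
```

```bash
python3 - <<'E'
from h import *
im=snap('scene')[0]; cv2.imwrite('pics/s4.png',cv2.resize(im[120:290,220:460],None,fx=3.3,fy=3.3,interpolation=cv2.INTER_CUBIC))
E
```

```text
(no output)
```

View pics/s4.png

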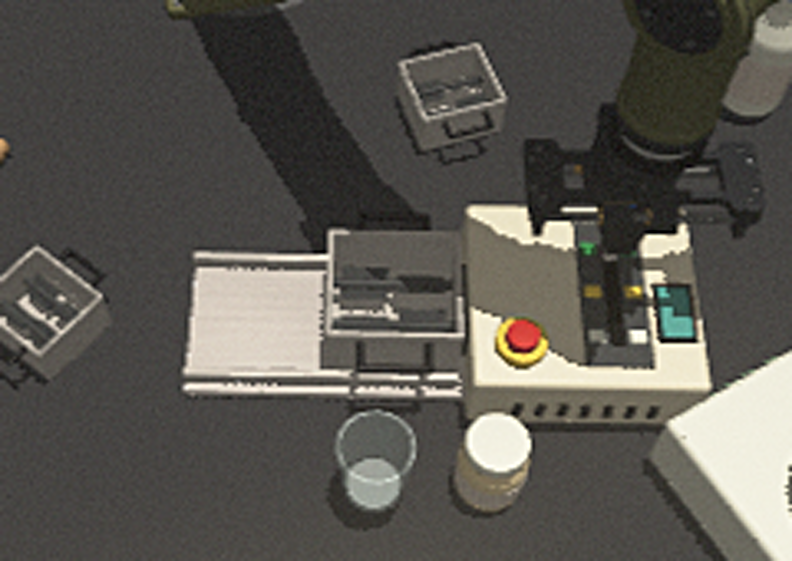

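The tub is home and the gripper has pushed the lever to the green end, where it hides it. I push a little more to confirm the hard end.

Emit:
step_arm(series=[[-1.9, 0.5, 0, 0, 0, 0, 1], [-1.9, 0.5, 0, 0, 0, 0, 1], [0, 0, 0, 0, 0, 0, 1]])

```text
clock: 10.8
tool_pos: [0.5624, 0.2345, 0.116]
eef_rot: [0.122, 0.993, 0.001, 0.004]
contact_force: [11.1, -3.3, -7.9]
opening: 0.006
finger_force: 5.7
```

Emit:
step_arm(series=[[-1.9, 0.5, 0, 0, 0, 0, 1], [0, 0, 0, 0, 0, 0, 1]])

```text
clock: 11.0
tool_pos: [0.5623, 0.2345, 0.116]
eef_rot: [0.122, 0.992, 0.001, 0.005]
contact_force: [14.4, -3.0, -11.1]
opening: 0.004
finger_force: 7.5
```

Hard end reached. Now retreat, rise clear and verify.

Emit:
step_arm(series=[[8, -2, 0, 0, 0, 0, 1], [20, -5, 0, 0, 0, 0, 1], [20, -5, 10, 0, 0, 0, 1], [10, 0, 40, 0, 0, 0, 1], [10, 0, 40, 0, 0, 0, 1], [10, 0, 40, 0, 0, 0, 1], [20, 0, 0, 0, 0, 0, 1], [20, 0, 0, 0, 0, 0, 1], [0, 0, 0, 0, 0, 0, 1], [0, 0, 0, 0, 0, 0, 1]])

```text
clock: 12.0
tool_pos: [0.6726, 0.2248, 0.245]
eef_rot: [0.12, 0.993, -0.0, -0.002]
contact_force: [-0.7, 0.3, -0.2]
opening: 0.005
finger_force: 0.0
```

```bash
python3 - <<'E'
from h import *
t0=load('top')[0]
im=snap('wrist')[0]; tp=snap('top')[0]
cv2.imwrite('pics/f.png',np.vstack([cv2.resize(im,(480,300)),cv2.resize(tp[85:300,160:500],(474,300)).copy() if 0 else cv2.resize(tp[85:297,160:500],(480,300),interpolation=cv2.INTER_CUBIC)]))
df=cv2.absdiff(t0,tp).max(2)>50; N,l,s,c=cv2.connectedComponentsWithStats(cv2.morphologyEx(df.astype(np.uint8),2,np.ones((2,2))))
print([(c[i].round().tolist(),int(s[i,4])) for i in range(1,N) if s[i,4]>8]); print(r.get_state()['contact_force'])
E
```

```text
[([268.0, 171.0], 4193), ([292.0, 159.0], 30), ([320.0, 187.0], 11), ([327.0, 190.0], 13), ([252.0, 194.0], 23), ([336.0, 201.0], 253), ([320.0, 207.0], 17), ([332.0, 213.0], 116), ([258.0, 216.0], 10), ([330.0, 224.0], 86), ([279.0, 260.0], 228), ([124.0, 283.0], 11), ([79.0, 302.0], 161), ([154.0, 291.0], 25), ([294.0, 300.0], 101), ([164.0, 304.0], 9), ([163.0, 308.0], 11), ([304.0, 311.0], 183), ([159.0, 323.0], 136), ([289.0, 320.0], 20), ([334.0, 317.0], 24), ([315.0, 332.0], 133), ([295.0, 332.0], 16), ([289.0, 337.0], 68), ([300.0, 338.0], 21), ([154.0, 339.0], 13), ([317.0, 342.0], 11), ([340.0, 343.0], 20), ([152.0, 343.0], 16), ([319.0, 346.0], 11), ([290.0, 359.0], 98), ([336.0, 351.0], 16), ([331.0, 355.0], 10), ([299.0, 362.0], 19), ([296.0, 364.0], 20), ([307.0, 379.0], 13)]
[-0.33097402  0.05572783 -0.3997391 ]
```

View pics/f.png

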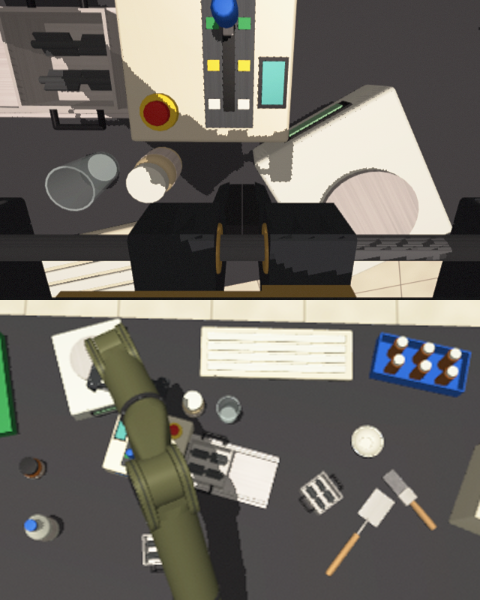

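The lever stem stands between the green marks at (228,22). The tub is against the bumper, the button is untouched and the bystanders are in place.

```bash
python3 -c "
from plant import r
print(r.finish_job())"
```

```text
the job is handed in; nothing more can be done
None
```

I pushed the tub home against the bumper, then pushed the lever to its hard end at green, and handed the job in at about 12 s; the last pictures show the button unpressed and the bystanders in place, but no verdict came back.

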